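# Recharge the dry box and take a gauge reading

## Robot

A 6-joint arm with a two-finger parallel gripper is mounted at the origin on the work surface. World frame = base frame: x ahead of the robot, y to its left, z up, the work surface at z = 0. Lengths are in m, angles in rad, forces in N, time in s.
With the tool pointing down it reaches from about 0.25 to 0.775 m from the base axis. Payload 4 kg.
Tool frame: the origin (TCP) lies midway between the tips of the shut fingers; the grasp point (between the pads) lies 19 mm behind it; z points along the fingers, x is the direction in which the jaws open and shut, and the axes are right-handed (so a half turn about z gives the same grasp; the last joint's range is limited). The gripper opens to 94 mm and grips with 3 to 60 N. Pads are 16 mm wide; open, the fingers measure 119 mm over their backs; the gripper's body (75 mm by 177 mm) begins 78 mm behind the grasp point.
Start: joints at [-1.363, 0.087, 1.371, -0, 1.684, -0.103], TCP at [0.168, -0.524, 0.206] pointing down, gripper open.
Joint ranges: [-3.1, 3.1], [-0.76, 2.03], [0.27, 2.55], [-1.08, 4.22], [0.17, 2.65], [-2.57, 2.57]. Speed limits (rad/s): [2.79, 2.79, 3.14, 3.14, 3.14, 3.14].

## Interface

Orientations are given as a rotation vector (axis times angle).
In Python, from cell import robot, vision gives the robot as it stands.
- The arm moves only by the tool send_rows, never from a script. Its argument "increments" is text: rows parted by semicolons, each of 7 numbers parted by spaces: the shift along the tool's x, y, z in cm, then the turn, a rotation vector about the tool's x, y, z in rad, then the finger opening in cm, from 0 to 9.4. In form: dx dy dz wx wy wz grip; .... A call has 1 to 8 rows; each row is the pose to reach, as a shift and turn from the pose measured when the call began, along the tool's axes at that moment; what a row does not reach only later rows make up. A row lasts 1/12 s, in which the tool goes at most 41.7 mm and 7.16 degrees, less where a joint would pass 70% of its speed; a pose out of reach is approached as far as the arm can. A call with a gripper value outside its range is refused whole. The fingers move at their own pace and stop on an object; "grip_force" is the grip in N (left out, the last holds). Time passes only in rows, so rows that repeat a pose let the fingers close. It gives the time, the measured TCP pose, the force and the opening at its end, in the units of the state.
- robot.sense(): the state, without advancing time (a new reading comes with each control period).
- vision.read_camera(name): name is "scene" or "side" or "wrist"; returns the picture (420x560x3 uint8, red, green, blue); there is no depth.
- vision.get_calibration(name): a dict with "fx", "fy", "cx", "cy" (pixels), "R" (3x3) and "t" (3): a world point X has camera coordinates R X + t; the wrist camera has in their place "hand_eye" (4x4, takes a point from camera to tool coordinates, whose origin is the TCP and whose axes are the tool frame's). Camera axes: x right, y down, z forward; pixel columns grow to the right and rows downward; lengths in m; the calibration is good to about 2 mm. A picture is of the moment at which its call begins: read the wrist's pose just before it. get_calibration takes no time and is no camera call.
- robot.job_done(): hands the job in, once; it reports no verdict.
The state is a dict: "time": time; "joint_positions": joint angles; "qvel": joint speeds; "effort": joint torques, N m; "ee_pos": TCP position; "tool_rot": TCP orientation; "contact_force": force on the tool from outside, world axes, zero at the start; "wrist_torque": the same for the moment, N m; "grip_width": finger opening in m.
Only numpy, scipy, OpenCV 4.12 (cv2) and the standard library are available. Lean on these libraries where they do the work, as an engineer would, in place of code of your own. Each camera call takes 0.05 s, during which the arm holds its last target.

## Task

Recharge the microscope dry box: lift the tray by its blue bridge handle, tip it so that all three orange desiccant blocks slide off its open front into the white hopper, and set the empty tray back down flat on the bench. Then take the gauge rod by its black handle, push it into the sloping yellow guide tube until the brass collar stops against the mouth, draw it right out again, and hold it level for reading with its green tip about 10 cm above the middle of the colour card. Finish while still holding the rod there, and leave the jar, slide box and dish alone.

Things in the scene. Friction and masses are not known exactly. Their poses are not given: they have to be found in the camera images.
- drybox: White dry box fixed to the bench, footprint 170 (x) x 235 (y) mm. Origin on the bench under it; x points away from the robot at yaw 0, z up. Open hopper centred at x 0, y +60 mm: outside 150 x 150 mm, walls 5 mm, rim 86 mm above the bench, inner floor at 11 mm. The guide tube stands beside it at y -55 mm. A grey sensing head, 80 mm high, at x -80 to -45 mm closes the low end of the tube.
- guide_tube: Yellow guide tube fixed on the dry box, sloping 40 degrees above horizontal, its mouth up and towards the dry box's +x. Origin at the centre of the mouth's rim (125 mm above the bench); its z axis is the tube axis and points out of the mouth. Bore 15 mm diameter, the last 15 mm flares to about 31 mm inside and 37 mm outside at the rim; 120 mm long, open 10 mm deeper than the rod reaches.
- tray: Loose aluminium tray, 130 (x) x 120 (y) mm, about 0.22 kg, standing on the bench. Origin at the centre of its underside, z up. Floor 3 mm thick, walls to 25 mm on three sides; the -x side (roughly towards the robot) is open, with no lip. A blue bridge handle crosses it along y above its centre. Blocks start to slide at a tilt of about 0.25 to 0.35 rad and all slide off by 0.8 rad.
- tray_handle (a point): Middle of the tray's blue handle bar, 70 mm above the tray's underside, straight over its origin. The bar is 14 mm thick (tray x), 18 mm high, 120 mm long (tray y); its underside is 61 mm above the tray's underside, so the blocks pass beneath it.
- tray_lip (a point): Middle of the tray's open edge, 65 mm from the tray's origin towards tray -x, at floor height (3 mm).
- block1: Loose orange desiccant block, smooth plastic, 32 x 24 x 20 mm, 30 g, origin at the centre of its underside; starts on the tray, in the half away from the open edge.
- block2: Second block, the same.
- block3: Third block, the same.
- gauge_rod: Loose gauge rod, about 0.09 kg, lying level in a grey cradle. Origin on its axis at the tip side face of the brass collar; its x axis runs along the rod from tip to handle. Tip side (-x): steel shaft 10 mm diameter, 110 mm long, last 21 mm green with a bevelled end. Collar: 42 mm diameter, x 0 to 6 mm. Black square handle 16 x 16 mm, x 6 to 88 mm. The rod's axis starts 60 mm above the bench; the tip points roughly towards the robot.
- rod_tip (a point): End of the green tip, on the axis, 110 mm from the collar.
- rod_grip (a point): Place to grip the rod: on the axis in the handle, 36 mm from the collar's face towards the handle end; sides are free from 6 to 69 mm from the face.
- cradle: Grey rod cradle fixed to the bench, base 170 x 60 x 8 mm, origin under its centre; two forks 12 mm thick at x -65 mm (under the shaft) and x +75 mm (under the handle end), open upward, prongs to 67 mm. The rod starts in it with its origin over the cradle's, x along the cradle's x.
- card_mid (a point): Centre of the top of the white colour card with five colour stripes, 90 (x) x 60 (y) x 6 mm, fixed flat on the bench.
- jar: Bystander: glass jar, 52 mm diameter, 70 mm high, origin under its centre.
- slide_box: Bystander: wooden slide box 60 x 90 x 32 mm, origin under its centre.
- dish: Bystander: shallow glass dish 90 mm diameter, 16 mm high, origin under its centre.
Not all that is in view belongs to the job. What is shaped like the block1 but turquoise is not meant.

How it is judged:
On the way, in this order (a step that is already met when the one before it is completed fails the run):
1. the lifted tray is tilted with its open edge over the hopper (angle between tray's own z axis and vertical above 0.17 rad and height (world z) of tray_lip above 0.07 m and x of tray_lip in the frame of drybox between -0.085 and 0.085 m and y of tray_lip in the frame of drybox between -0.025 and 0.145 m).
2. all three blocks lie in the hopper (x of block1 in the frame of drybox between -0.075 and 0.075 m and y of block1 in the frame of drybox between -0.015 and 0.135 m and height (world z) of each of block1, block2, block3 below 0.07 m and x of block2 in the frame of drybox between -0.075 and 0.075 m and y of block2 in the frame of drybox between -0.015 and 0.135 m and x of block3 in the frame of drybox between -0.075 and 0.075 m and y of block3 in the frame of drybox between -0.015 and 0.135 m), for 0.2 s.
3. the tray stands flat on the bench, let go (height (world z) of tray below 0.012 m and angle between tray's own z axis and vertical below 0.1 rad and contact force between the fingers and tray below 0.1 N), for 0.2 s.
4. the rod is fully in the guide tube, collar against the mouth (distance between gauge_rod and guide_tube below 0.005 m and z of gauge_rod in the frame of guide_tube below 0.003 m and angle between the x axis of gauge_rod and the z axis of guide_tube, either way round below 0.1 rad), for 0.1 s.
At the end, for the whole second after the job is handed in: The robot still holds the gauge rod in its fingers, at rest, level within about 10 degrees, touching nothing else, its tip within 30 mm horizontally of the card's centre and 60 to 160 mm above the bench; all three blocks lie in the hopper; the empty tray stands flat on the bench, let go (all of step 2 and all of step 3 and angle between gauge_rod's own x axis and vertical between 1.4 and 1.74 rad and horizontal distance between rod_tip and card_mid below 0.03 m and height (world z) of rod_tip between 0.06 and 0.16 m and contact force between the fingers and gauge_rod above 1 N and contact force between gauge_rod and drybox below 0.1 N and contact force between gauge_rod and cradle below 0.1 N and contact force between gauge_rod and tray below 0.1 N and linear speed of gauge_rod below 0.03 m/s and angular speed of gauge_rod below 0.2 rad/s); the arm keeps its last pose, push and grip.
It fails at once if the jar is disturbed (moved more than 30 mm or tipped) (distance of jar from where it was at the start of the episode above 0.03 m or angle between jar's own z axis and vertical above 0.4 rad).
It fails at once if the slide box is disturbed (moved more than 30 mm or tipped) (distance of slide_box from where it was at the start of the episode above 0.03 m or angle between slide_box's own z axis and vertical above 0.4 rad).
It fails at once if the dish is disturbed (moved more than 30 mm or tipped) (distance of dish from where it was at the start of the episode above 0.03 m or angle between dish's own z axis and vertical above 0.4 rad).
It also fails if it takes over 72 s, if anything falls off the work surface, if the arm or the gripper's body presses on something with over 40 N, if the wrist force passes 120 N, or if a joint passes its speed limit or range.

## Working session

There is one attempt and no reset: what is moved stays moved. The work goes in short steps, Python scripts to look and compute and a tool call to move; the robot and the scene stay as the last step left them, time stands still between calls to the robot, and variables do not carry over. Pictures are saved under pics/ and viewed, and the job is handed in when it is done.

Besides the shell and the picture viewer there is one more tool, called as name(argument=value, ...) on one line, values as JSON. send_rows: Moves the arm, as the interface text tells. Its arguments: {"type":"object","properties":{"increments":{"type":"string"},"grip_force":{"type":"number"}},"required":["increments"]}

```bash
ls; mkdir -p pics
cat > h.py <<'E'
import numpy as np, cv2
from cell import robot, vision
from scipy.spatial.transform import Rotation as Ro
def shot(name,fn):
    im=vision.read_camera(name); cv2.imwrite('pics/'+fn,im[:,:,::-1]); return im
E
python3 - <<'E'
from h import *
print(robot.sense())
for n in ('scene','side','wrist'):
    shot(n,n+'0.png'); print(n,vision.get_calibration(n))
E
```

```text
pics
{'time': 0.0, 'joint_positions': array([-1.36311657e+00,  8.79442832e-02,  1.37227190e+00, -4.00059090e-05,
        1.68360515e+00, -1.03123697e-01]), 'qvel': array([ 7.38312689e-04, -3.34036788e-05, -4.33588406e-04, -1.28669778e-03,
       -8.15458094e-05, -1.38010000e-03]), 'effort': array([-1.92881147e-03, -3.40193009e+01, -3.02424932e+01,  7.16660754e-02,
        3.31818347e-02, -1.68710276e-04]), 'ee_pos': array([ 0.16805605, -0.52310372,  0.2043011 ]), 'tool_rot': array([-2.53731362,  1.84998755,  0.00264198]), 'contact_force': array([-0.34087189, -0.26461899, -0.44869526]), 'wrist_torque': array([-0.02761355, -0.0280553 , -0.03698612]), 'grip_width': 0.09404571331776157}
scene {'fx': 398.27433213995073, 'fy': 398.27433213995073, 'cx': 278.06103864246097, 'cy': 211.4153912384793, 'R': array([[-0.52930215,  0.84822874,  0.01863436],
       [ 0.54503172,  0.35677252, -0.75871852],
       [-0.65021508, -0.39143503, -0.65115203]]), 't': array([ 0.34761904, -0.22244483,  1.39820362])}
side {'fx': 418.33245594429417, 'fy': 418.33245594429417, 'cx': 282.52696685729074, 'cy': 213.30958853003668, 'R': array([[ 0.98973524, -0.14272283,  0.00737234],
       [-0.0780635 , -0.58311409, -0.80863097],
       [ 0.11970902,  0.79975506, -0.58827   ]]), 't': array([-0.57242647,  0.09567084,  1.14989873])}
wrist {'fx': 367.9085150236311, 'fy': 367.9085150236311, 'cx': 278.63730121129475, 'cy': 210.0275345168085, 'hand_eye': array([[ 9.99999894e-01, -3.99694395e-04, -2.29338420e-04,
         1.57216860e-04],
       [ 4.41532470e-04,  9.73528936e-01,  2.28563376e-01,
        -6.54891386e-02],
       [ 1.31912088e-04, -2.28563453e-01,  9.73529009e-01,
        -1.79089097e-01],
       [ 0.00000000e+00,  0.00000000e+00,  0.00000000e+00,
         1.00000000e+00]])}
```

View pics/scene0.png

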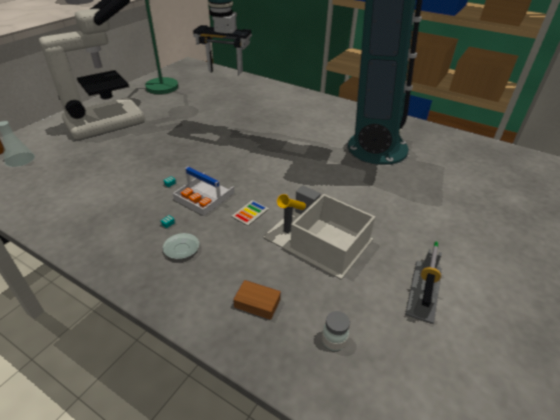

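View pics/side0.png

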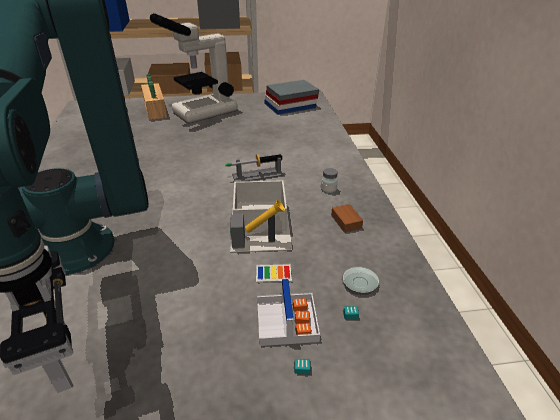

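View pics/wrist0.png

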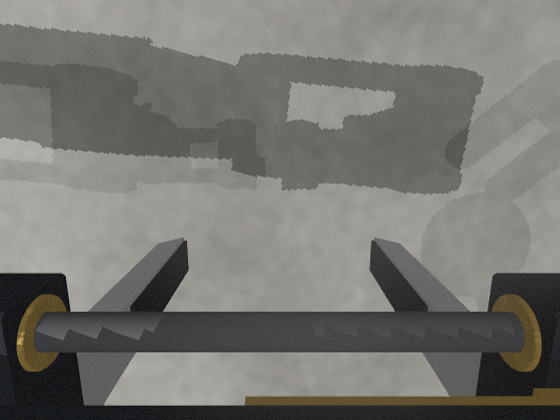

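The side and scene views show the whole layout: tray at side (288,318), card (274,273), dry box (260,215), rod (258,162). The jar, slide box and dish are on the far side, and the turquoise blocks at (351,313) and (303,366) are decoys. I'll enlarge next.

Run:
```python
import cv2
def crop(f,x0,y0,x1,y1,s,o):
    im=cv2.imread('pics/'+f)[y0:y1,x0:x1]; im=cv2.resize(im,None,fx=s,fy=s,interpolation=cv2.INTER_CUBIC)
    for x in range((x0+9)//10*10,x1,10):
        cv2.line(im,(int((x-x0)*s),0),(int((x-x0)*s),6 if x%50 else 14),(0,0,255),1)
        if x%20==0: cv2.putText(im,str(x),(int((x-x0)*s)+1,16),0,.35,(0,0,255),1)
    for y in range((y0+9)//10*10,y1,10):
        cv2.line(im,(0,int((y-y0)*s)),(6,int((y-y0)*s)),(0,0,255),1)
        if y%20==0: cv2.putText(im,str(y),(8,int((y-y0)*s)+4),0,.35,(0,0,255),1)
    cv2.imwrite('pics/'+o,im)
crop('side0.png',240,255,370,355,6,'c1.png')
crop('side0.png',210,145,340,245,6,'c2.png')
crop('scene0.png',150,150,290,240,5.6,'c3.png')
crop('scene0.png',260,180,390,275,6,'c4.png')
crop('scene0.png',390,230,470,325,6,'c5.png')
```

```text
(no output)
```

View pics/c1.png

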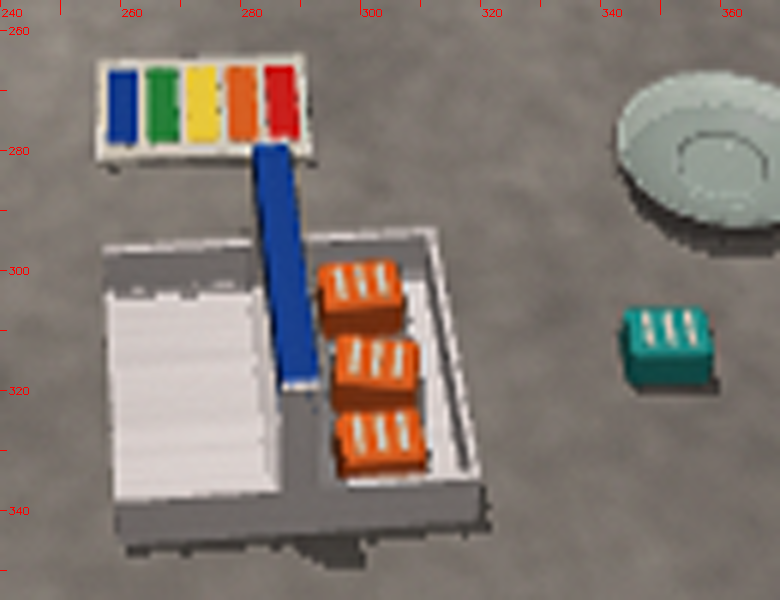

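View pics/c2.png

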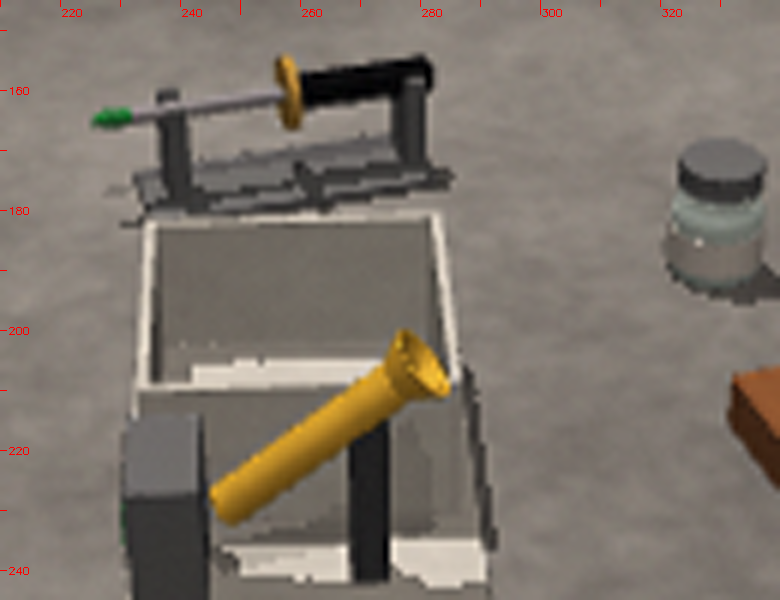

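View pics/c3.png

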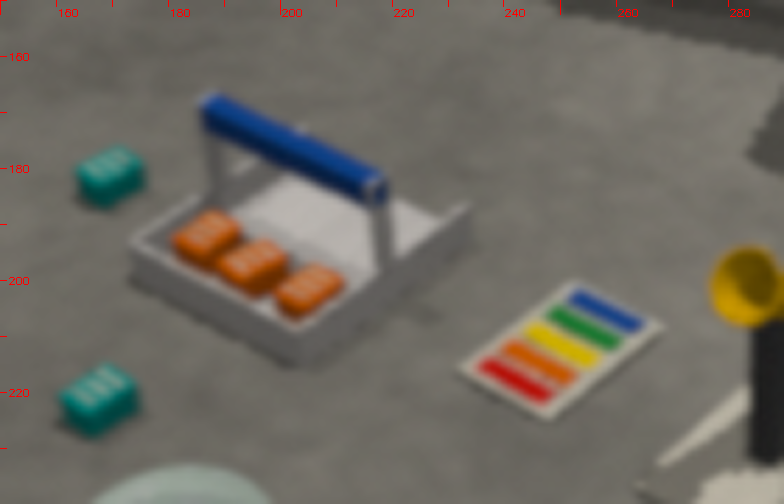

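View pics/c4.png

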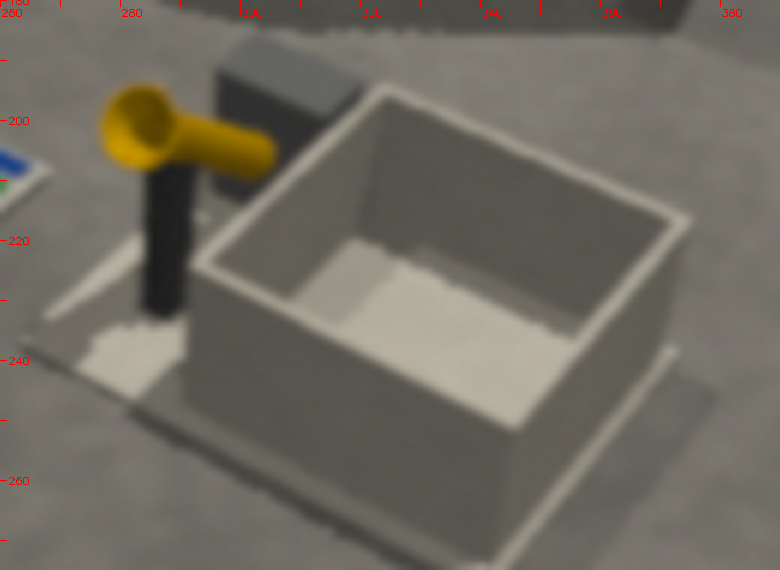

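View pics/c5.png

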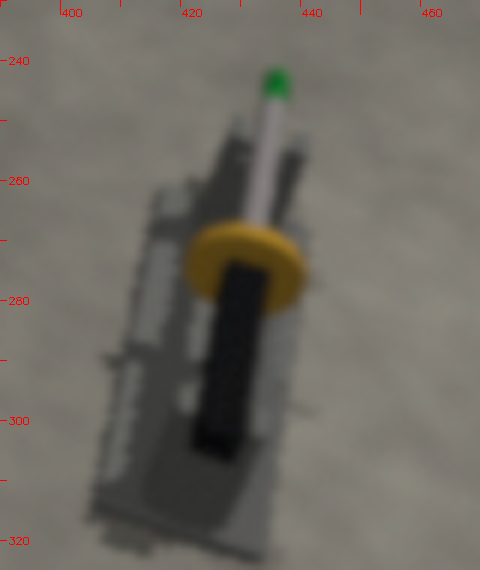

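```bash
cat >> h.py <<'E'
C={n:vision.get_calibration(n) for n in ('scene','side')}
def proj(n,X):
    c=C[n]; p=np.asarray(c['R'])@np.asarray(X)+c['t']; return np.array([c['fx']*p[0]/p[2]+c['cx'],c['fy']*p[1]/p[2]+c['cy']])
def tw(q,X):
    x,y,a=q[:3]; c,s=np.cos(a),np.sin(a); return np.array([x+c*X[0]-s*X[1],y+s*X[0]+c*X[1],X[2]])
from scipy.optimize import least_squares
def fit(obs,q0):
    f=lambda q: np.concatenate([proj(n,tw(q,X))-uv for n,X,uv in obs])
    r=least_squares(f,q0,loss='soft_l1'); 
    return r.x, f(r.x).reshape(-1,2)
E
python3 - <<'E'
from h import *
np.set_printoptions(precision=4,suppress=True)
m=.001
tray=[('side',(-.065,.06,.025),(257.5,296.2)),('side',(.065,.06,.025),(312.8,293.3)),('side',(.065,-.06,.025),(320,334.7)),('side',(-.065,-.06,.025),(259.2,338.3)),
('side',(-.065,-.06,0),(259.5,344.2)),('side',(.065,-.06,0),(320.5,342.3)),
('side',(-.007,.06,.079),(282.2,279.5)),('side',(.007,.06,.079),(288,279.2)),('side',(.007,-.06,.079),(293,318.3)),('side',(-.007,-.06,.079),(286.8,318.8)),
('scene',(.065,.06,.025),(202.7,210.7)),('scene',(.065,-.06,.025),(173.2,193.4)),('scene',(-.065,.06,.025),(233.9,187.1)),
('scene',(-.007,.06,.079),(219.3,182.1)),('scene',(.007,.06,.079),(214.8,184)),('scene',(.007,-.06,.079),(186.2,168.4))]
q,r=fit(tray,[.45,-.3,0]);print('tray',q);print(r.T)
box=[('side',(-.075,.135,.086),(234.5,181.3)),('side',(.075,.135,.086),(283.3,180.5)),('side',(.075,-.015,.086),(286.7,208.8)),('side',(-.075,-.015,.086),(232.5,210)),
('scene',(-.075,-.015,.086),(324.2,194.2)),('scene',(.075,.135,.086),(345.8,252)),('scene',(-.075,.135,.086),(375,216.7)),('scene',(.075,-.015,.086),(292,224.2))]
q,r=fit(box,[.45,0,0]);print('box',q);print(r.T)
# mouth x
for n,uv in (('side',(280.5,205.3)),('scene',(283.3,201.2))):
    for x in (.03,.04,.05,.06): print(n,x,proj(n,tw(q,(x,-.055,.125)))-uv)
card=[('side',(-.045,.03,.006),(256.3,265.3)),('side',(.045,.03,.006),(290.3,264.2)),('side',(.045,-.03,.006),(292,280.3)),('side',(-.045,-.03,.006),(256,281.2)),
('scene',(-.045,.03,.006),(150+663/5.6,150+325/5.6)),('scene',(-.045,-.03,.006),(150+575/5.6,150+282/5.6)),('scene',(.045,.03,.006),(150+547/5.6,150+418/5.6)),('scene',(.045,-.03,.006),(150+458/5.6,150+368/5.6))]
q,r=fit(card,[.45,-.15,0]);print('card',q);print(r.T)
rod=[('side',(-.11,0,.06),(225.3,165)),('side',(.003,0,.06),(258.2,160.5)),('side',(.088,0,.06),(280.8,157)),
('scene',(-.11,0,.06),(436.2,241.7)),('scene',(.003,0,.06),(430.8,274.7)),('scene',(.088,0,.06),(425.8,304.2))]
q,r=fit(rod,[.45,.35,0]);print('rod',q);print(r.T)
for nm,s,sc,h in (('jar',(329,170),(338,321),.07),('dish',(361,280),(181,246),.01),('slide',(347,214),(259,294),.032)):
    q,r=fit([('side',(0,0,h),s),('scene',(0,0,h),sc)],[.6,.1,0]);print(nm,q,r.tolist())
E
```

```text
tray [ 0.5416 -0.329  -0.0709]
[[ 0.1384 -0.1319 -0.0018 -0.1835 -0.1847 -1.1941  0.2701  0.5934  0.5091
  -0.1011 -0.285  -1.092  -0.3154 -0.5573  0.4705 -1.802 ]
 [-0.9504 -0.7354 -0.5214 -0.7588  0.7148 -0.7596 -1.9296 -1.9132  0.5953
   0.4537 -1.5587 -0.6297 -0.6891 -1.2473 -0.7455 -0.3204]]
box [ 0.5149  0.0138 -0.0819]
[[-0.2293  0.0164  0.0008  0.0429 -0.4106 -0.2234  0.3459 -0.8726]
 [-0.4778 -0.9427 -1.0757 -0.6815 -0.4193 -0.3917  0.0823 -0.2078]]
side 0.03 [-9.5309 -0.3932]
side 0.04 [-5.7528 -0.5028]
side 0.05 [-1.9784 -0.6123]
side 0.06 [ 1.7924 -0.7217]
scene 0.03 [ 5.7391 -5.3234]
scene 0.04 [ 3.3733 -3.3247]
scene 0.05 [ 0.9776 -1.3007]
scene 0.06 [-1.4488  0.7492]
card [ 0.5302 -0.1725 -0.0977]
[[-0.2738  0.0697 -0.1803 -0.11   -0.1983 -0.6065 -0.2901 -0.808 ]
 [-1.0263 -0.8115 -0.538  -0.4538 -0.1974 -0.8589 -0.0774 -0.3153]]
rod [0.5352 0.3227 0.1615]
[[-0.1387 -0.557   0.4577 -0.1817 -0.2148  0.0054]
 [-0.3655 -0.538  -0.435   0.079   0.1689 -0.2196]]
jar [0.7632 0.2037 0.    ] [[0.9202952544617915, 0.5532552194699463], [0.44507635946524715, -0.28983992100512523]]
dish [ 0.7407 -0.2363  0.    ] [[-0.5312529219397675, 0.4642632891990388], [-0.13466487582707032, 0.9167096156192542]]
slide [0.7709 0.0194 0.    ] [[-0.968203735825341, -1.265429675791495], [-0.8350034192258704, 0.13736276085660393]]
```

Candidates: orange blocks on the tray at side (300,304), (302,316), (303,329), versus turquoise lookalikes at side (351,313) and (303,366), which I'll ignore. The blue bar at side (287,299) is the only handle-type thing to lift. The yellow flared tube at (270,215) is the guide, and the black-handled rod with brass collar at (258,160) is the gauge rod. The c1 crop confirms the choice, and the fits agree with the given sizes to within about 1–2 px.

```bash
cat >> h.py <<'E'
np.set_printoptions(precision=4,suppress=True)
def down(a): # tool pointing down, x axis at world angle a
    return np.array([[np.cos(a),np.sin(a),0],[np.sin(a),-np.cos(a),0],[0,0,-1.]])
def delta(grasp,R,off=.019):
    """target: grasp point in world, tool rotation"""
    s=robot.sense(); R0=Ro.from_rotvec(s['tool_rot']).as_matrix(); p0=s['ee_pos']
    tcp=np.asarray(grasp)+off*R[:,2]
    d=R0.T@(tcp-p0)*100; w=Ro.from_matrix(R0.T@R).as_rotvec()
    print('t',s['time'],'dcm',d.round(2),'w',w.round(3),'rows>=',max(np.linalg.norm(d)/4.17,np.linalg.norm(w)/.125).__round__(1),'F',s['contact_force'].round(1))
    return d,w
E
python3 - <<'E'
from h import *
delta((.5416,-.329,.15),down(-.071))
E
```

```text
t 0.15 dcm [ -7.06 -41.5    7.38] w [-0.001  0.001 -1.189] rows>= 10.2 F [-0.4 -0.8  0.5]
```

send_rows(increments="-0.4 -2.5 0.4 0 0 -0.07 9.4; -1.2 -6.0 1.2 0 0 -0.17 9.4; -1.8 -10 1.8 0 0 -0.29 9.4; -2.4 -14 2.5 0 0 -0.40 9.4; -3.1 -18 3.2 0 0 -0.52 9.4; -3.7 -22 3.9 0 0 -0.63 9.4; -4.4 -26 4.6 0 0 -0.75 9.4; -5.0 -29.5 5.2 0 0 -0.85 9.4", grip_force=50)

```text
time: 0.82
ee_pos: [0.4355, -0.3835, 0.1518]
tool_rot: [-3.075, 0.629, 0.002]
contact_force: [-0.3, -0.4, 0.2]
grip_width: 0.0941
```

Run:
```python
from h import *
delta((.5416,-.329,.15),down(-.071))
```

```text
t 0.8167 dcm [ 7.63 -9.17  2.08] w [-0.002  0.001 -0.333] rows>= 2.9 F [-0.3 -0.4  0.2]
```

send_rows(increments="2.5 -3.1 0.7 0 0 -0.11 9.4; 5 -6.1 1.4 0 0 -0.22 9.4; 7.0 -8.5 1.9 0 0 -0.31 9.4; 7.63 -9.17 2.08 0 0 -0.333 9.4; 7.63 -9.17 2.08 0 0 -0.333 9.4")

```text
time: 1.23
ee_pos: [0.5429, -0.3271, 0.1292]
tool_rot: [-3.136, 0.105, 0.005]
contact_force: [-0.9, 0.5, 0.0]
grip_width: 0.0937
```

Run:
```python
from h import *
delta((.5416,-.329,.07),down(-.071))
shot('wrist','w1.png')
```

```text
t 1.2333 dcm [-0.09  0.23  7.82] w [-0.004  0.003  0.004] rows>= 1.9 F [-0.9  0.5  0. ]
```

View pics/w1.png

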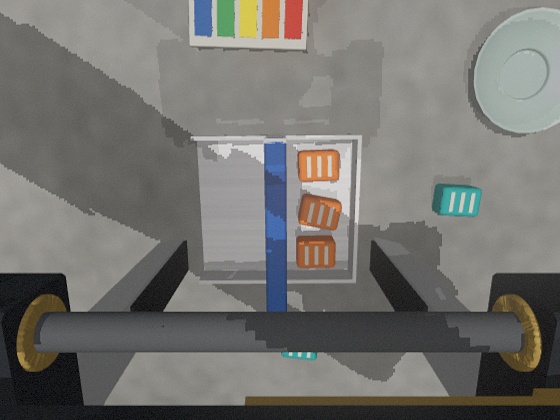

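The wrist view shows the blue bar at u≈275–277, centred between the fingers. The three blocks sit at (319,166), (320,213) and (316,252). I'll check the bar's far end numerically.

```bash
cat >> h.py <<'E'
CW=vision.get_calibration('wrist')
def projw(X,s=None):
    s=s or robot.sense(); R0=Ro.from_rotvec(s['tool_rot']).as_matrix()
    pt=R0.T@(np.asarray(X)-s['ee_pos']); H=CW['hand_eye']; pc=H[:3,:3].T@(pt-H[:3,3])
    return np.array([CW['fx']*pc[0]/pc[2]+CW['cx'],CW['fy']*pc[1]/pc[2]+CW['cy']])
E
python3 - <<'E'
from h import *
q=(.5416,-.329,-.071)
for X in ((-.007,.06,.079),(.007,.06,.079),(.065,.06,.025),(.065,-.06,.025),(-.065,.06,.025)): print(X,projw(tw(q,X)))
E
```

```text
(-0.007, 0.06, 0.079) [268.2226 134.0222]
(0.007, 0.06, 0.079) [291.0525 134.0333]
(0.065, 0.06, 0.025) [365.6943 132.3363]
(0.065, -0.06, 0.025) [357.9144 280.2111]
(-0.065, 0.06, 0.025) [193.7876 132.2551]
```

Run:
```python
from h import *
delta((.539,-.333,.07),down(-.076))
```

```text
t 1.2833 dcm [-0.19  0.49  7.9 ] w [-0.003  0.003  0.006] rows>= 1.9 F [-0.4  0.3  0.1]
```

send_rows(increments="-0.19 0.49 2.5 0 0 0.006 9.4; -0.19 0.49 5.5 0 0 0.006 9.4; -0.19 0.49 7.2 0 0 0.006 9.4; -0.19 0.49 7.9 0 0 0.006 9.4; -0.19 0.49 7.9 0 0 0.006 9.4; -0.19 0.49 7.9 0 0 0.006 6.0; -0.19 0.49 7.9 0 0 0.006 2.5; -0.19 0.49 7.9 0 0 0.006 0.5", grip_force=50)

```text
time: 1.95
ee_pos: [0.5399, -0.3342, 0.0535]
tool_rot: [-3.139, 0.121, -0.0]
contact_force: [0.2, -0.3, -0.6]
grip_width: 0.0774
```

send_rows(increments="0 0 0 0 0 0 0.5; 0 0 0 0 0 0 0.5; 0 0 0 0 0 0 0.5; 0 0 0 0 0 0 0.5; 0 0 0 0 0 0 0.5; 0 0 0 0 0 0 0.5")

```text
time: 2.45
ee_pos: [0.5399, -0.3341, 0.0534]
tool_rot: [-3.139, 0.12, -0.0]
contact_force: [0.2, 0.2, -0.2]
grip_width: 0.0373
```

send_rows(increments="0 0 0.2 0 0 0 0.5; 0 0 0.2 0 0 0 0.5; 0 0 0.2 0 0 0 0.5; 0 0 0.2 0 0 0 0.5; 0 0 0.2 0 0 0 0.5; 0 0 0.2 0 0 0 0.5")

```text
time: 2.95
ee_pos: [0.5398, -0.334, 0.0511]
tool_rot: [-3.138, 0.121, 0.0]
contact_force: [0.3, 0.1, -1.3]
grip_width: 0.0139
```

```bash
cat >> h.py <<'E'
BOX=(.513,.011,-.082)
def pour(lipx,lipy,lipz,phi,yaw=-.08):
    lip=tw(BOX,(lipx,lipy,lipz))
    T=Ro.from_euler('z',yaw)*Ro.from_euler('y',-phi)
    g=lip-T.apply([-.065,0,-.067])
    return g,T.as_matrix()@np.diag([1,-1,-1.])
E
python3 - <<'E'
from h import *
for a in ((.035,.06,.165,0),(.035,.06,.105,0),(.035,.06,.105,.8)):
    g,R=pour(*a);print(g);delta(g,R)
E
```

```text
[0.6176 0.0627 0.232 ]
t 2.95 dcm [  4.7  -40.17 -16.15] w [-0.001  0.     0.003] rows>= 10.4 F [ 0.3  0.1 -1.3]
[0.6176 0.0627 0.172 ]
t 2.95 dcm [  4.71 -40.16 -10.15] w [-0.001  0.     0.003] rows>= 10.0 F [ 0.3  0.1 -1.3]
[0.55   0.0682 0.1983]
t 2.95 dcm [ -0.71 -40.18 -13.36] w [-0.002  0.8    0.003] rows>= 10.2 F [ 0.3  0.1 -1.3]
```

send_rows(increments="0 0 -1 0 0 0 0.5; 0 0 -3.0 0 0 0 0.5; 0 0 -6.0 0 0 0 0.5; 0 0 -9 0 0 0 0.5; 0 0 -12 0 0 0 0.5; 0 0 -14.5 0 0 0 0.5; 0 0 -16 0 0 0 0.5; 0 0 -16 0 0 0 0.5")

```text
time: 3.62
ee_pos: [0.5412, -0.3353, 0.2169]
tool_rot: [3.135, -0.12, 0.011]
contact_force: [0.7, -0.6, -2.4]
grip_width: 0.0137
```

Run:
```python
from h import *
g,R=pour(.035,.06,.165,0);delta(g,R)
shot('wrist','w2.png')
```

```text
t 3.6167 dcm [  4.56 -40.27   0.27] w [ 0.004 -0.007  0.003] rows>= 9.7 F [ 0.7 -0.6 -2.4]
```

View pics/w2.png

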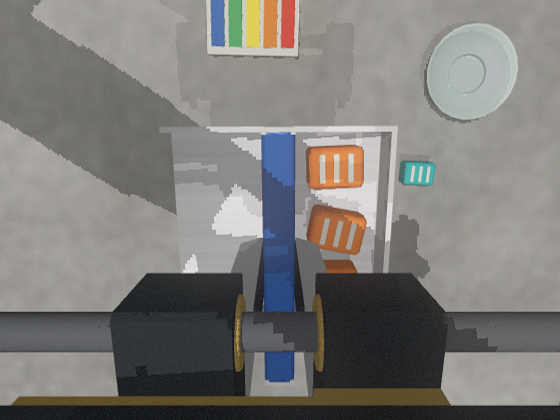

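The tray is up and level with its three blocks (third partly hidden by the gripper). Moving over the hopper.

send_rows(increments="0.1 -1 0.1 0 0 0 0.5; 0.4 -3 0.1 0 0 0 0.5; 0.7 -6 0.1 0 0 0 0.5; 1.1 -9.5 0.2 0 -0.003 0 0.5; 1.5 -13 0.2 0 -0.004 0 0.5; 1.9 -16.5 0.2 0 -0.005 0 0.5; 2.3 -20 0.2 0 -0.005 0 0.5; 2.7 -23.5 0.2 0 -0.005 0 0.5")

```text
time: 4.33
ee_pos: [0.5841, -0.0997, 0.2086]
tool_rot: [3.139, -0.12, -0.01]
contact_force: [0.1, -1.2, -3.1]
grip_width: 0.0135
```

Run:
```python
from h import *
g,R=pour(.035,.06,.165,0);delta(g,R)
```

```text
t 4.3333 dcm [  2.09 -16.45  -0.45] w [0.    0.006 0.003] rows>= 4.0 F [ 0.1 -1.2 -3.1]
```

send_rows(increments="0.5 -3.5 -0.4 0 0 0 0.5; 0.9 -7 -0.45 0 0.006 0 0.5; 1.3 -10.5 -0.45 0 0.006 0 0.5; 1.7 -13.5 -0.45 0 0.006 0 0.5; 2.0 -15.6 -0.45 0 0.006 0 0.5; 2.09 -16.45 -0.45 0 0.006 0 0.5; 2.09 -16.45 -0.45 0 0.006 0 0.5")

```text
time: 4.92
ee_pos: [0.6164, 0.0651, 0.2104]
tool_rot: [3.139, -0.115, -0.008]
contact_force: [-0.6, 0.2, -3.6]
grip_width: 0.0132
```

Run:
```python
from h import *
g,R=pour(.035,.06,.105,0);delta(g,R)
shot('scene','s3.png');shot('side','d3.png')
a=cv2.imread('pics/s3.png')[130:330,180:460];b=cv2.imread('pics/d3.png')[110:310,180:460]
cv2.imwrite('pics/c6.png',cv2.resize(np.vstack([a,b]),None,fx=1.5*1,fy=1.5)) if 0 else cv2.imwrite('pics/c6.png',cv2.resize(np.hstack([a,b]),None,fx=1.42,fy=1.42))
```

```text
t 4.9167 dcm [0.16 0.23 5.74] w [0.    0.005 0.007] rows>= 1.4 F [-0.6  0.2 -3.6]
```

View pics/c6.png

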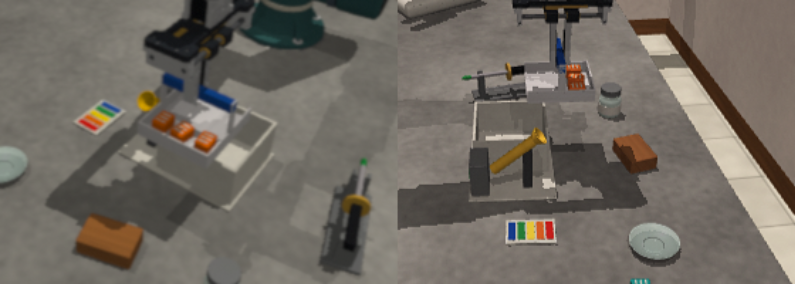

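send_rows(increments="0.16 0.1 1.2 0 0 0 0.5; 0.16 0 3 0 0.005 0 0.5; 0.16 0 4.8 0 0.005 0 0.5; 0.16 0 5.7 0 0.005 0.007 0.5; 0.16 0 5.7 0 0.005 0.007 0.5")

```text
time: 5.43
ee_pos: [0.616, 0.0602, 0.1502]
tool_rot: [3.136, -0.135, -0.009]
contact_force: [-0.4, 0.3, -3.7]
grip_width: 0.0132
```

Run:
```python
from h import *
for p in (.1,.2,.3,.35,.4,.45,.5,.6,.7,.8):
    g,R=pour(.035,.062,.105,p);print(p);delta(g,R)
```

```text
0.1
t 5.4333 dcm [-0.38 -0.46 -0.91] w [ 0.003  0.105 -0.006] rows>= 0.8 F [-0.4  0.3 -3.7]
0.2
t 5.4333 dcm [-0.96 -0.45 -1.47] w [ 0.003  0.205 -0.006] rows>= 1.6 F [-0.4  0.3 -3.7]
0.3
t 5.4333 dcm [-1.58 -0.45 -1.98] w [ 0.004  0.305 -0.006] rows>= 2.4 F [-0.4  0.3 -3.7]
0.35
t 5.4333 dcm [-1.92 -0.45 -2.21] w [ 0.004  0.355 -0.006] rows>= 2.8 F [-0.4  0.3 -3.7]
0.4
t 5.4333 dcm [-2.26 -0.44 -2.42] w [ 0.004  0.405 -0.006] rows>= 3.2 F [-0.4  0.3 -3.7]
0.45
t 5.4333 dcm [-2.61 -0.44 -2.62] w [ 0.004  0.455 -0.005] rows>= 3.6 F [-0.4  0.3 -3.7]
0.5
t 5.4333 dcm [-2.98 -0.44 -2.8 ] w [ 0.004  0.505 -0.005] rows>= 4.0 F [-0.4  0.3 -3.7]
0.6
t 5.4333 dcm [-3.73 -0.43 -3.09] w [ 0.005  0.605 -0.005] rows>= 4.8 F [-0.4  0.3 -3.7]
0.7
t 5.4333 dcm [-4.5  -0.43 -3.32] w [ 0.005  0.705 -0.005] rows>= 5.6 F [-0.4  0.3 -3.7]
0.8
t 5.4333 dcm [-5.3  -0.42 -3.46] w [ 0.005  0.805 -0.005] rows>= 6.4 F [-0.4  0.3 -3.7]
```

send_rows(increments="-0.38 -0.45 -0.91 0 0.105 0 0.5; -0.96 -0.45 -1.47 0 0.205 0 0.5; -1.3 -0.45 -1.75 0 0.26 0 0.5; -1.58 -0.45 -1.98 0 0.305 0 0.5; -1.92 -0.45 -2.21 0 0.355 0 0.5; -2.26 -0.45 -2.42 0 0.405 0 0.5; -2.26 -0.45 -2.42 0 0.405 0 0.5; -2.61 -0.45 -2.62 0 0.455 0 0.5")

```text
time: 6.1
ee_pos: [0.5916, 0.0661, 0.1779]
tool_rot: [3.038, -0.132, 0.697]
contact_force: [-0.0, 0.1, -2.1]
grip_width: 0.0134
```

Run:
```python
from h import *
for p in (.5,.55,.6,.7,.8):
    g,R=pour(.035,.062,.105,p);print(p);delta(g,R)
shot('scene','s4.png')
a=cv2.imread('pics/s4.png')[150:300,220:420]
cv2.imwrite('pics/c7.png',cv2.resize(a,None,fx=3,fy=3))
```

```text
0.5
t 6.1 dcm [-0.41 -0.07 -0.24] w [ 0.006  0.049 -0.006] rows>= 0.4 F [-0.   0.1 -2.1]
0.55
t 6.1 dcm [-0.68 -0.06 -0.55] w [ 0.006  0.099 -0.005] rows>= 0.8 F [-0.   0.1 -2.1]
0.6
t 6.1 dcm [-0.96 -0.06 -0.84] w [ 0.006  0.149 -0.005] rows>= 1.2 F [-0.   0.1 -2.1]
0.7
t 6.1 dcm [-1.55 -0.05 -1.38] w [ 0.006  0.249 -0.005] rows>= 2.0 F [-0.   0.1 -2.1]
0.8
t 6.1 dcm [-2.2  -0.05 -1.86] w [ 0.007  0.349 -0.005] rows>= 2.8 F [-0.   0.1 -2.1]
```

View pics/c7.png

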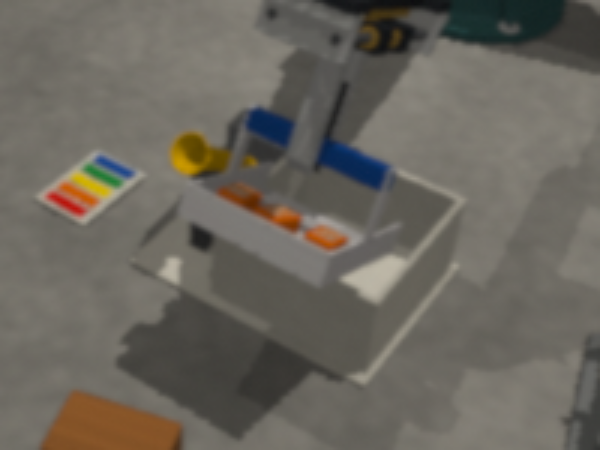

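Tilt 0.45, open edge over the hopper; the blocks still appear on the tray or just starting to slide. Continuing.

send_rows(increments="-0.41 0 -0.24 0 0.049 0 0.5; -0.41 0 -0.24 0 0.049 0 0.5; -0.68 0 -0.55 0 0.099 0 0.5; -0.68 0 -0.55 0 0.099 0 0.5; -0.96 0 -0.84 0 0.149 0 0.5; -1.25 0 -1.1 0 0.2 0 0.5; -1.55 0 -1.38 0 0.249 0 0.5; -2.2 0 -1.86 0 0.349 0 0.5")

```text
time: 6.82
ee_pos: [0.5647, 0.0686, 0.1885]
tool_rot: [2.854, -0.125, 1.217]
contact_force: [1.0, -1.1, -1.1]
grip_width: 0.0133
```

send_rows(increments="0 0 0 0 0.03 0 0.5; 0 0 0 0 0.05 0 0.5; 0 0 0 0 0.05 0 0.5; 0 0 0 0 0.05 0 0.5; 0 0 0 0 0.05 0 0.5; 0 0 0 0 0.05 0 0.5")

```text
time: 7.32
ee_pos: [0.5657, 0.0684, 0.1897]
tool_rot: [2.821, -0.125, 1.288]
contact_force: [-0.1, -1.0, -1.8]
grip_width: 0.0136
```

Run:
```python
from h import *
print(robot.sense()['contact_force'],robot.sense()['joint_positions'])
shot('scene','s5.png');shot('side','d5.png')
a=cv2.imread('pics/s5.png')[150:300,220:420];b=cv2.imread('pics/d5.png')[110:260,180:380]
cv2.imwrite('pics/c8.png',cv2.resize(np.hstack([a,b]),None,fx=2,fy=2))
```

```text
[-0.0524 -1.0144 -1.8313] [ 0.1164 -0.4079  2.0691 -0.2591  0.6509  0.3423]
```

View pics/c8.png

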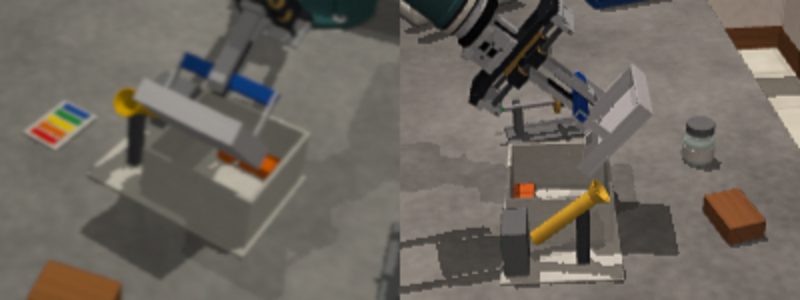

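Run:
```python
from h import *
shot('wrist','w5.png')
for p,z in ((.4,.14),(0,.165)):
    g,R=pour(.035,.062,z,p);delta(g,R)
```

```text
t 7.4667 dcm [ 3.45 -0.07  0.83] w [ 0.007 -0.456 -0.006] rows>= 3.6 F [ 1.1  0.6 -2.4]
t 7.4667 dcm [ 5.27 -0.09  2.4 ] w [ 0.005 -0.856 -0.007] rows>= 6.8 F [ 1.1  0.6 -2.4]
```

View pics/w5.png

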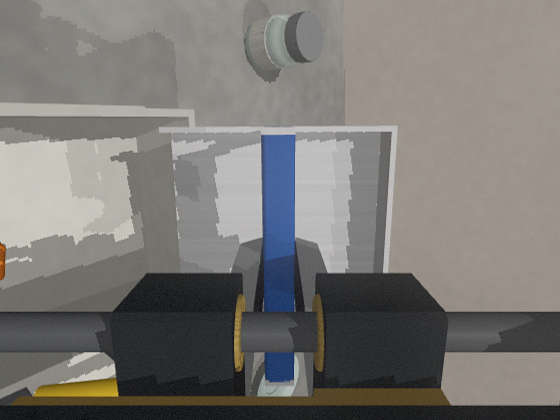

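The tray's visible floor is empty. Levelling and raising.

send_rows(increments="0.4 0 -1.0 0 -0.05 0 0.5; 1.4 0 -0.6 0 -0.17 0 0.5; 2.4 0 0.1 0 -0.29 0 0.5; 3.3 0 0.6 0 -0.41 0 0.5; 4.0 0 1.1 0 -0.53 0 0.5; 4.6 0 1.6 0 -0.65 0 0.5; 5.0 0 2.1 0 -0.76 0 0.5; 5.27 0 2.4 0 -0.856 0 0.5")

```text
time: 8.13
ee_pos: [0.62, 0.0633, 0.2141]
tool_rot: [3.137, -0.14, -0.002]
contact_force: [0.6, -0.2, -2.4]
grip_width: 0.014
```

Run:
```python
from h import *
g,R=pour(.035,.062,.165,0);delta(g,R)
delta((.539,-.333,.235),down(-.076))
shot('scene','s6.png');shot('side','d6.png')
a=cv2.imread('pics/s6.png')[150:300,220:420];b=cv2.imread('pics/d6.png')[110:260,180:380]
cv2.imwrite('pics/c9.png',cv2.resize(np.hstack([a,b]),None,fx=2,fy=2))
```

```text
t 8.1333 dcm [-0.24 -0.12  0.11] w [ 0.002  0.001 -0.009] rows>= 0.1 F [ 0.6 -0.2 -2.4]
t 8.1333 dcm [-4.54 40.2  -0.13] w [ 0.002  0.001 -0.013] rows>= 9.7 F [ 0.6 -0.2 -2.4]
```

View pics/c9.png

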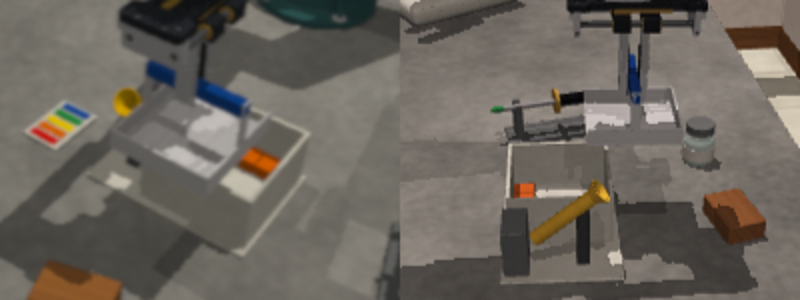

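The tray is empty and blocks are visible in the hopper. Returning the tray; on the way I'll view the hopper to count them.

send_rows(increments="0 1.5 -0.5 0 0 0 0.5; -0.4 4.5 -0.5 0 0 0 0.5; -0.9 8 -0.5 0 0 0 0.5; -1.3 12 -0.4 0 0 0 0.5; -1.8 16 -0.4 0 0 0 0.5; -2.3 20 -0.3 0 0 0 0.5; -2.7 24 -0.3 0 0 0 0.5; -3.2 28 -0.3 0 0 -0.01 0.5")

```text
time: 8.9
ee_pos: [0.5633, -0.2146, 0.2133]
tool_rot: [3.135, -0.125, -0.002]
contact_force: [0.6, -0.0, -2.1]
grip_width: 0.0136
```

Run:
```python
from h import *
delta((.539,-.333,.235),down(-.076))
delta((.539,-.333,.075),down(-.076))
shot('scene','s7.png')
a=cv2.imread('pics/s7.png')[150:300,220:420]
cv2.imwrite('pics/c10.png',cv2.resize(a,None,fx=4,fy=4))
```

```text
t 8.9 dcm [-1.49 12.   -0.21] w [ 0.005  0.001 -0.004] rows>= 2.9 F [ 0.6 -0.  -2.1]
t 8.9 dcm [-1.47 11.92 15.79] w [ 0.005  0.001 -0.004] rows>= 4.8 F [ 0.6 -0.  -2.1]
```

View pics/c10.png

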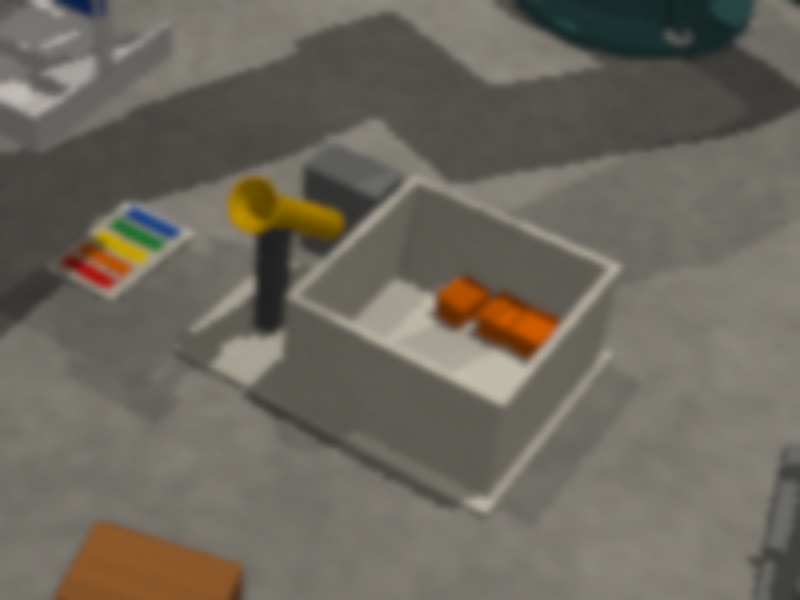

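All three blocks lie in the hopper, at crop (462,300), (505,318) and (537,330). Setting the tray back where it stood.

send_rows(increments="-0.4 3.5 0 0 0 0 0.5; -0.9 7.5 0.5 0 0 0 0.5; -1.3 10.5 2.5 0 0 0 0.5; -1.48 11.8 5.5 0 0 0 0.5; -1.48 11.95 9 0 0 0 0.5; -1.48 11.95 12 0 0 0 0.5; -1.48 11.95 14 0 0 0 0.5; -1.48 11.95 14.5 0 0 0 0.5")

```text
time: 9.62
ee_pos: [0.5323, -0.3404, 0.0648]
tool_rot: [3.13, -0.137, -0.015]
contact_force: [-1.2, 0.3, -2.2]
grip_width: 0.0134
```

Run:
```python
from h import *
delta((.539,-.333,.070),down(-.076))
```

```text
t 9.6167 dcm [ 0.62 -0.81  1.37] w [ 0.009  0.009 -0.012] rows>= 0.4 F [-1.2  0.3 -2.2]
```

send_rows(increments="0.3 -0.4 0.3 0 0.009 0 0.5; 0.6 -0.8 0.6 0.009 0.009 -0.012 0.5; 0.62 -0.81 1.0 0.009 0.009 -0.012 0.5; 0.62 -0.81 1.3 0.009 0.009 -0.012 0.5; 0.62 -0.81 1.45 0.009 0.009 -0.012 0.5; 0.62 -0.81 1.45 0.009 0.009 -0.012 0.5")

```text
time: 10.12
ee_pos: [0.5397, -0.3334, 0.0512]
tool_rot: [3.138, -0.119, 0.003]
contact_force: [0.8, -0.5, -0.7]
grip_width: 0.0135
```

Run:
```python
from h import *
delta((.539,-.333,.070),down(-.076))
```

```text
t 10.1167 dcm [-0.07 -0.04  0.02] w [ 0.001 -0.002  0.   ] rows>= 0.0 F [ 0.8 -0.5 -0.7]
```

send_rows(increments="0 0 0.05 0 0 0 0.5; 0 0 0.05 0 0 0 4; 0 0 0.05 0 0 0 4; 0 0 0.05 0 0 0 4; 0 0 0.05 0 0 0 4; 0 0 0.05 0 0 0 4; 0 0 0 0 0 0 4; 0 0 -0.2 0 0 0 4")

```text
time: 10.78
ee_pos: [0.5395, -0.3333, 0.0529]
tool_rot: [3.138, -0.119, 0.002]
contact_force: [0.6, -0.4, -0.0]
grip_width: 0.0399
```

send_rows(increments="0 0 -1 0 0 0 5; 0 0 -4 0 0 0 6; 0 0 -8 0 0 0 7; 0 0 -12 0 0 0 8; 0 0 -15 0 0 0 8; 0 0 -17 0 0 0 8")

```text
time: 11.28
ee_pos: [0.5403, -0.3338, 0.2292]
tool_rot: [3.134, -0.118, 0.012]
contact_force: [0.1, 0.4, 0.1]
grip_width: 0.0766
```

Run:
```python
from h import *
shot('wrist','w8.png');shot('side','d8.png')
a=cv2.imread('pics/d8.png')[245:365,220:370]
cv2.imwrite('pics/c11.png',cv2.resize(a,None,fx=4,fy=4))
r=(.5352,.3227,.1615)
delta(tw(r,(.036,0,.20)),down(r[2]+np.pi/2))
```

```text
t 11.3833 dcm [ -2.11 -66.36   4.4 ] w [ 0.015 -0.002 -1.808] rows>= 16.0 F [ 0.7 -0.7  0.8]
```

View pics/c11.png

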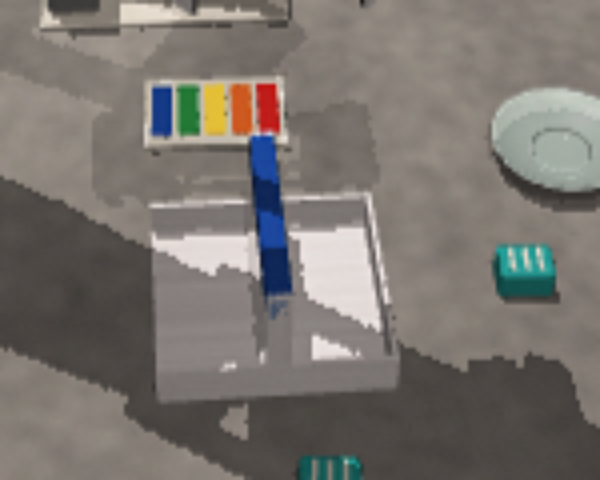

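View pics/w8.png

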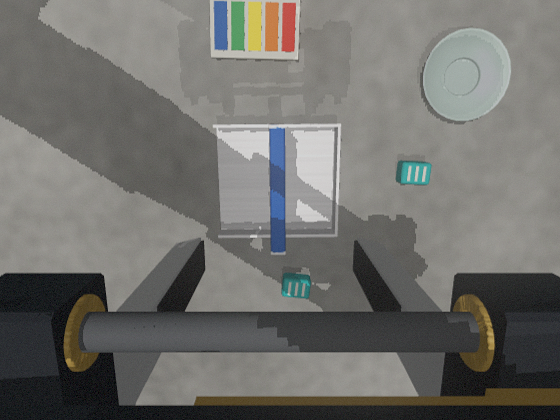

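Tray stands flat, empty and released. Now to the rod, viewing the tube mouth on the way.

send_rows(increments="0 -2 0.3 0 0 -0.05 9; -0.2 -6 0.6 0 0 -0.15 9; -0.3 -10 0.8 0 0 -0.25 9; -0.4 -14 1 0 0 -0.35 9; -0.5 -18 1.2 0 0 -0.45 9; -0.7 -21 1.4 0 0 -0.55 9; -0.8 -23 1.5 0 0 -0.60 9; -0.8 -23 1.5 0 0 -0.60 9")

```text
time: 12.05
ee_pos: [0.5497, -0.1003, 0.211]
tool_rot: [3.025, 0.822, 0.009]
contact_force: [0.4, -0.1, 0.0]
grip_width: 0.0899
```

Run:
```python
from h import *
s=robot.sense(); im=shot('wrist','w9.png'); np.save('w9.npy',np.concatenate([s['ee_pos'],s['tool_rot']]))
print(s['ee_pos'],s['qvel'].round(3))
print('mouth',projw(tw(BOX,(.055,-.055,.125)),s))
for X in ((-.075,.135,.086),(.075,.135,.086),(.075,-.015,.086),(-.075,-.015,.086)): print(projw(tw(BOX,X),s))
print(projw((.53,-.1725,.006),s))
r=(.5352,.3227,.1615)
delta(tw(r,(.036,0,.20)),down(r[2]+np.pi/2))
```

```text
[ 0.5497 -0.1003  0.211 ] [-0.061  0.017 -0.027 -0.051 -0.01   0.021]
mouth [331.7854 162.5649]
[ 339.3731 -186.5732]
[502.8768 -41.1558]
[374.4467 130.8534]
[218.2533  13.4642]
[229.2137 233.5452]
t 12.1 dcm [ 23.49 -36.23   2.74] w [ 0.01   0.003 -1.205] rows>= 10.4 F [-0.  -0.7  0.6]
```

View pics/w9.png

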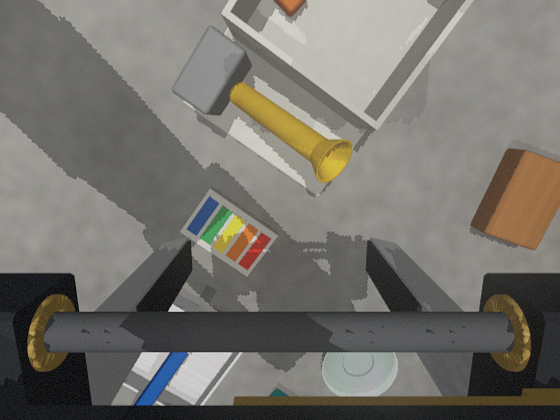

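Run:
```python
from h import *
s=np.load('w9.npy'); S={'ee_pos':s[:3],'tool_rot':s[3:]}
im=cv2.imread('pics/w9.png')[120:210,270:390]
im=cv2.resize(im,None,fx=6,fy=6,interpolation=cv2.INTER_CUBIC)
ax=np.array([np.cos(.698),0,np.sin(.698)])
def dr(bx,by,col):
    e1=np.array([0,1,0]);e2=np.cross(ax,e1)
    for rr,d in ((.0185,0),):
        P=[projw(tw(BOX,np.array([bx,by,.125])+d*ax+rr*(np.cos(t)*e1+np.sin(t)*e2)),S) for t in np.linspace(0,6.283,60)]
        P=((np.array(P)-[270,120]+.5)*6).astype(int); cv2.polylines(im,[P],True,col,1)
dr(.055,-.055,(255,0,0)); dr(.0585,-.055,(0,0,255)); dr(.062,-.055,(0,255,0))
cv2.imwrite('pics/c12.png',im)
```

```text
(no output)
```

View pics/c12.png

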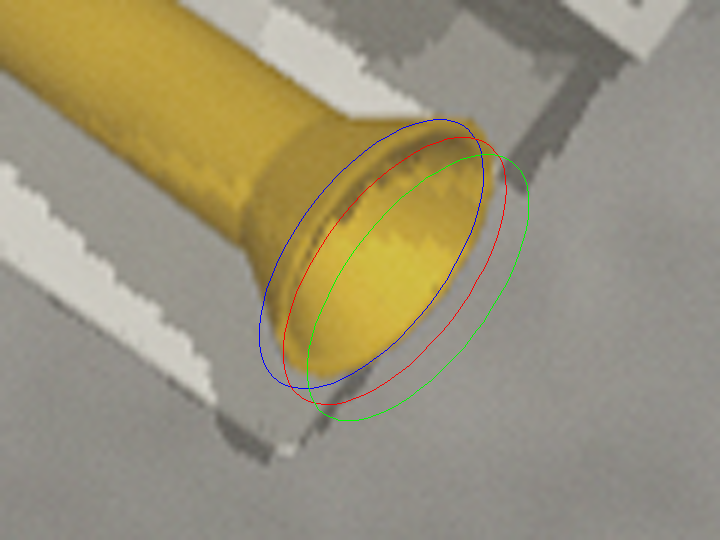

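Tube mouth centre at wrist ≈(335,162), within 2 mm of the fit, and card centre (229,232) matches the prediction. On to the rod.

send_rows(increments="1 -1.5 0.2 0 0 -0.05 9; 3 -4.6 0.4 0 0 -0.15 9; 5 -7.8 0.6 0 0 -0.26 9; 7 -11 0.8 0 0 -0.37 9; 9 -14 1.1 0 0 -0.48 9; 11.2 -17.2 1.4 0 0 -0.59 9; 13.4 -20.5 1.7 0 0 -0.70 9; 15.5 -23.8 2 0 0 -0.80 9")

```text
time: 12.77
ee_pos: [0.5644, 0.1811, 0.188]
tool_rot: [2.464, 1.932, -0.0]
contact_force: [0.5, 0.3, -0.4]
grip_width: 0.0904
```

Run:
```python
from h import *
r=(.5352,.3227,.1615)
delta(tw(r,(.036,0,.20)),down(r[2]+np.pi/2))
```

```text
t 12.7667 dcm [14.47 -2.91  0.58] w [ 0.007  0.008 -0.403] rows>= 3.5 F [ 0.5  0.3 -0.4]
```

send_rows(increments="3.8 -0.8 0.2 0 0 -0.11 9; 7.5 -1.6 0.4 0 0 -0.22 9; 11 -2.3 0.5 0 0 -0.32 9; 13.8 -2.8 0.58 0.007 0.008 -0.39 9; 14.47 -2.91 0.58 0.007 0.008 -0.403 9; 14.47 -2.91 0.58 0.007 0.008 -0.403 9")

```text
time: 13.27
ee_pos: [0.5709, 0.3288, 0.1789]
tool_rot: [-2.034, -2.393, 0.005]
contact_force: [-0.0, -0.0, -0.7]
grip_width: 0.0901
```

Run:
```python
from h import *
r=(.5352,.3227,.1615)
s=robot.sense(); im=shot('wrist','w10.png'); np.save('w10.npy',np.concatenate([s['ee_pos'],s['tool_rot']]))
for X in ((-.11,0,.06),(0,0,.06),(.006,0,.068),(.088,0,.068),(.088,.008,.068),(.088,-.008,.068)): print(X,projw(tw(r,X),s))
delta(tw(r,(.036,0,.06)),down(r[2]+np.pi/2))
```

```text
(-0.11, 0, 0.06) [278.6793  13.0046]
(0, 0, 0.06) [278.7064 162.1654]
(0.006, 0, 0.068) [278.6978 170.7883]
(0.088, 0, 0.068) [278.7161 268.2017]
(0.088, 0.008, 0.068) [288.2365 268.2039]
(0.088, -0.008, 0.068) [269.1963 268.1994]
t 13.3167 dcm [ 0.14  0.01 13.85] w [-0.002  0.002 -0.002] rows>= 3.3 F [-2.  -0.3  0.5]
```

View pics/w10.png

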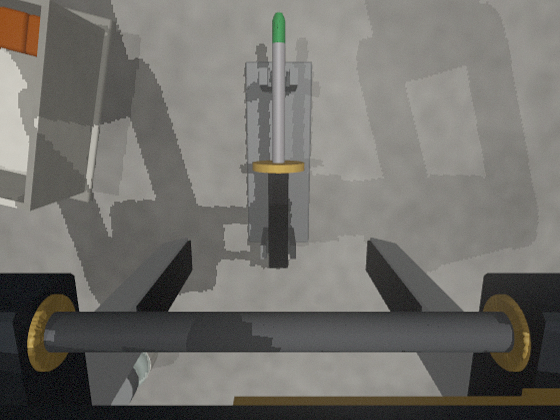

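Rod tip (279,12), collar face v≈162 and handle end v≈268 all match the fit to within a pixel. Descending to grip.

send_rows(increments="0.14 0 2.5 0 0 0 7; 0.14 0 6 0 0 0 6; 0.14 0 9.5 0 0 0 6; 0.14 0 12.3 0 0 0 6; 0.14 0 13.6 0 0 0 6; 0.14 0 13.85 0 0 0 6; 0.14 0 13.85 0 0 0 6; 0.14 0 13.9 0 0 0 4", grip_force=50)

```text
time: 13.98
ee_pos: [0.5724, 0.3282, 0.0431]
tool_rot: [2.038, 2.389, 0.001]
contact_force: [0.1, -0.9, 0.2]
grip_width: 0.0561
```

send_rows(increments="0 0 0.1 0 0 0 0.5; 0 0 0.1 0 0 0 0.5; 0 0 0.1 0 0 0 0.5; 0 0 0.1 0 0 0 0.5; 0 0 0.1 0 0 0 0.5; 0 0 0.1 0 0 0 0.5; 0 0 0.1 0 0 0 0.5; 0 0 0.1 0 0 0 0.5")

```text
time: 14.65
ee_pos: [0.5724, 0.3284, 0.0423]
tool_rot: [2.037, 2.389, 0.001]
contact_force: [-0.2, 0.7, 1.0]
grip_width: 0.0153
```

Run:
```python
from h import *
r=(.5352,.3227,.1615)
delta(tw(r,(.036,0,.06)),down(r[2]+np.pi/2))
```

```text
t 14.65 dcm [ 0.04 -0.16  0.13] w [ 0.002  0.001 -0.003] rows>= 0.1 F [-0.2  0.7  1. ]
```

send_rows(increments="0 0 0 0 0 0 0.5; 0 0 0 0 0 0 0.5; 0 0 -1 0 0 0 0.5; 0 0 -3.5 0 0 0 0.5; 0 0 -7 0 0 0 0.5; 0 0 -11 0 0 0 0.5; 0 0 -15 0 0 0 0.5; 0 0 -18 0 0 0 0.5")

```text
time: 15.32
ee_pos: [0.5724, 0.3287, 0.2269]
tool_rot: [2.036, 2.388, 0.007]
contact_force: [0.7, 0.2, -0.6]
grip_width: 0.0156
```

```bash
cat >> h.py <<'E'
GY,GZ=.0376,.0013   # rod origin at tool y=-GY, z=-.019+GZ
MB=np.array([.0566,-.053,.125])
def ins(d,lat=0,up=0):
    a=Ro.from_euler('z',BOX[2]).apply([np.cos(np.radians(40)),0,np.sin(np.radians(40))])
    ey=Ro.from_euler('z',BOX[2]).apply([0,1.,0]); ez=np.cross(ey,a)
    R=np.column_stack([ey,a,ez])
    o=tw(BOX,MB)+d*a+lat*ey-up*ez
    tcp=o+GY*a+(.019-GZ)*ez
    return tcp-.019*ez,R
E
python3 - <<'E'
from h import *
s=robot.sense();print(s['grip_width'])
shot('wrist','w11.png'); shot('side','d11.png')
a=cv2.imread('pics/w11.png');b=cv2.imread('pics/d11.png')[80:220,180:360]
cv2.imwrite('pics/c13.png',np.hstack([cv2.resize(a,None,fx=.8,fy=.8),cv2.resize(b,(340,336))]))
R0=Ro.from_rotvec(s['tool_rot']).as_matrix()
for X in ((0,-GY-.11,-.019+GZ),(0,-GY,-.019+GZ)): print(projw(s['ee_pos']+R0@np.array(X),s)*.8)
g,R=ins(.15);print(g);delta(g,R)
E
```

```text
0.015556552488345816
[223.2284 -78.8708]
[223.2669 151.6548]
[ 0.7075 -0.0582  0.2466]
t 15.4167 dcm [-40.69   8.18  -0.05] w [-0.679 -0.089  0.229] rows>= 10.0 F [ 0.2 -0.2  0.4]
```

View pics/c13.png

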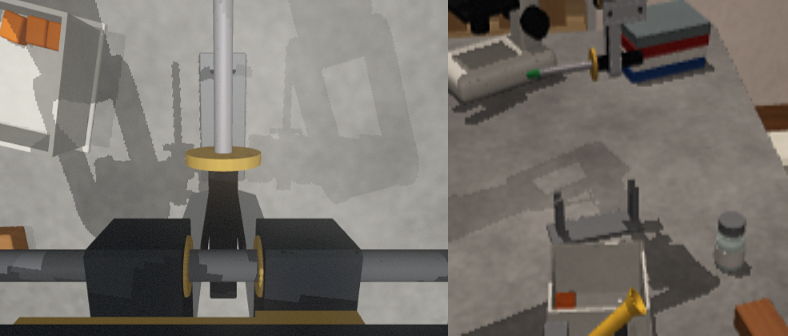

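Run:
```python
from h import *
s=robot.sense();R0=Ro.from_rotvec(s['tool_rot']).as_matrix()
for X in ((0,-GY-.11,-.019+GZ),(0,-GY,-.019+GZ)): print(proj('side',s['ee_pos']+R0@np.array(X)))
```

```text
[221.3962 111.6852]
[255.7007 107.3417]
```

send_rows(increments="-1.5 0.3 0 -0.02 0 0.01 0.5; -4.5 0.9 0 -0.06 -0.01 0.02 0.5; -8 1.6 0 -0.12 -0.02 0.04 0.5; -12 2.4 0 -0.18 -0.02 0.06 0.5; -16 3.2 0 -0.25 -0.03 0.09 0.5; -20 4 0 -0.32 -0.04 0.11 0.5; -24 4.8 0 -0.39 -0.05 0.13 0.5; -28 5.6 0 -0.46 -0.06 0.16 0.5")

```text
time: 16.08
ee_pos: [0.6736, 0.0602, 0.2302]
tool_rot: [1.954, 1.94, 0.458]
contact_force: [1.1, 0.5, -0.9]
grip_width: 0.0154
```

Run:
```python
from h import *
g,R=ins(.15);delta(g,R)
```

```text
t 16.0833 dcm [-11.88   4.2    2.19] w [-0.218 -0.026  0.068] rows>= 3.1 F [ 1.1  0.5 -0.9]
```

send_rows(increments="-3.5 1.2 0.6 -0.06 -0.01 0.02 0.5; -7 2.5 1.3 -0.13 -0.015 0.04 0.5; -10 3.6 1.9 -0.19 -0.02 0.06 0.5; -11.6 4.1 2.19 -0.218 -0.026 0.068 0.5; -11.88 4.2 2.19 -0.218 -0.026 0.068 0.5; -11.88 4.2 2.19 -0.218 -0.026 0.068 0.5; -11.88 4.2 2.19 -0.218 -0.026 0.068 0.5")

```text
time: 16.67
ee_pos: [0.7194, -0.0583, 0.2315]
tool_rot: [1.881, 1.734, 0.63]
contact_force: [0.0, -0.3, -1.5]
grip_width: 0.0154
```

Run:
```python
from h import *
g,R=ins(.15);delta(g,R); print(robot.sense()['joint_positions'])
shot('side','d12.png');shot('scene','s12.png')
a=cv2.imread('pics/s12.png')[150:260,230:370];b=cv2.imread('pics/d12.png')[140:260,220:360]
cv2.imwrite('pics/c14.png',np.hstack([cv2.resize(a,(390,306),interpolation=cv2.INTER_CUBIC),cv2.resize(b,(390,334),interpolation=cv2.INTER_CUBIC)[:306]]))
s=robot.sense();R0=Ro.from_rotvec(s['tool_rot']).as_matrix()
for n in ('side','scene'):
  for X in ((0,-GY-.11,-.019+GZ),(0,-GY,-.019+GZ)): print(n,proj(n,s['ee_pos']+R0@np.array(X)))
  print(proj(n,tw(BOX,MB)))
```

```text
t 16.6667 dcm [-0.08  0.06 -0.02] w [-0.001 -0.001  0.   ] rows>= 0.0 F [ 0.  -0.3 -1.5]
[-0.1954 -0.0138  1.5854  0.096   0.8788 -1.7194]
side [292.1592 196.0004]
side [325.9723 171.7335]
[280.4082 204.8326]
scene [275.7723 198.8491]
scene [252.1378 192.4462]
[282.7738 200.763 ]
```

View pics/c14.png

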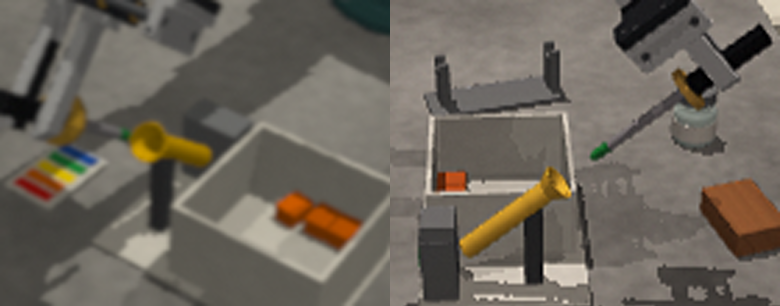

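The tip is aligned with the mouth in both views, within 1 px of prediction. Inserting along −tool y.

send_rows(increments="-0.08 -0.5 0 0 0 0 0.5; -0.08 -1.5 0 0 0 0 0.5; -0.08 -2.7 0 0 0 0 0.5; -0.08 -3.9 0 0 0 0 0.5; -0.08 -5 0 0 0 0 0.5; -0.08 -6 0 0 0 0 0.5; -0.08 -6.5 0 0 0 0 0.5")

```text
time: 17.35
ee_pos: [0.6689, -0.0529, 0.1894]
tool_rot: [1.879, 1.737, 0.631]
contact_force: [0.4, 0.2, -1.7]
grip_width: 0.0158
```

Run:
```python
from h import *
g,R=ins(.15);d,w=delta(g,R); s=robot.sense();R0=Ro.from_rotvec(s['tool_rot']).as_matrix(); print('Ftool',R0.T@s['contact_force'],s['wrist_torque'])
```

```text
t 17.35 dcm [-0.22  6.66  0.  ] w [-0.002 -0.003  0.002] rows>= 1.6 F [ 0.4  0.2 -1.7]
Ftool [ 0.2064 -0.7507  1.5265] [0.0978 0.2597 0.0065]
```

send_rows(increments="-0.15 -0.5 0 0 0 0 0.5; -0.18 -1.5 0 0 0 0 0.5; -0.2 -2.5 0 0 0 0 0.5; -0.2 -3.5 0 0 0 0 0.5; -0.2 -4.5 0 0 0 0 0.5; -0.2 -5.5 0 0 0 0 0.5; -0.2 -6.2 0 0 0 0 0.5; -0.2 -6.5 0 0 0 0 0.5")

```text
time: 18.02
ee_pos: [0.6178, -0.0508, 0.1464]
tool_rot: [1.88, 1.738, 0.63]
contact_force: [-0.1, 0.8, -0.2]
grip_width: 0.0157
```

Run:
```python
from h import *
g,R=ins(.0);d,w=delta(g,R); s=robot.sense();R0=Ro.from_rotvec(s['tool_rot']).as_matrix(); print('Ftool',R0.T@s['contact_force'],s['wrist_torque'])
```

```text
t 18.0167 dcm [ 0.01 -1.66  0.02] w [-0.003 -0.003  0.002] rows>= 0.4 F [-0.1  0.8 -0.2]
Ftool [ 0.7707 -0.263   0.0948] [0.0729 0.2239 0.0001]
```

Clean so far, with 16.6 mm to go. Pushing gently to the stop.

send_rows(increments="0 -0.4 0 0 0 0 0.5; 0 -0.8 0 0 0 0 0.5; 0 -1.2 0 0 0 0 0.5; 0 -1.5 0 0 0 0 0.5; 0 -1.66 0 0 0 0 0.5; 0 -1.75 0 0 0 0 0.5; 0 -1.8 0 0 0 0 0.5")

```text
time: 18.6
ee_pos: [0.6047, -0.0498, 0.1358]
tool_rot: [1.879, 1.737, 0.632]
contact_force: [2.9, 1.3, 0.6]
grip_width: 0.0153
```

Run:
```python
from h import *
g,R=ins(.0);d,w=delta(g,R); s=robot.sense();R0=Ro.from_rotvec(s['tool_rot']).as_matrix(); print('Ftool',R0.T@s['contact_force'],s['wrist_torque'])
```

```text
t 18.6 dcm [0.01 0.02 0.04] w [-0.001 -0.003  0.002] rows>= 0.0 F [2.9 1.3 0.6]
Ftool [1.5636 2.52   1.3154] [ 0.1451 -0.1658  0.0572]
```

send_rows(increments="0 -0.1 0 0 0 0 0.5; 0 -0.2 0 0 0 0 0.5; 0 -0.3 0 0 0 0 0.5; 0 -0.3 0 0 0 0 0.5; 0 -0.3 0 0 0 0 0.5")

```text
time: 19.02
ee_pos: [0.6043, -0.0499, 0.1363]
tool_rot: [1.875, 1.733, 0.636]
contact_force: [6.6, 0.4, 0.7]
grip_width: 0.0152
```

Run:
```python
from h import *
g,R=ins(.0);d,w=delta(g,R); s=robot.sense();R0=Ro.from_rotvec(s['tool_rot']).as_matrix(); print('Ftool',R0.T@s['contact_force'],s['wrist_torque'])
shot('side','d13.png');shot('scene','s13.png')
a=cv2.imread('pics/s13.png')[150:260,230:370];b=cv2.imread('pics/d13.png')[140:250,220:360]
cv2.imwrite('pics/c15.png',np.hstack([cv2.resize(x,(390,306),interpolation=cv2.INTER_CUBIC) for x in (a,b)]))
```

```text
t 19.0167 dcm [0.02 0.02 0.1 ] w [ 0.005 -0.003  0.002] rows>= 0.0 F [6.6 0.4 0.7]
Ftool [0.9052 5.4451 3.6399] [ 0.147  -0.776   0.1626]
```

View pics/c15.png

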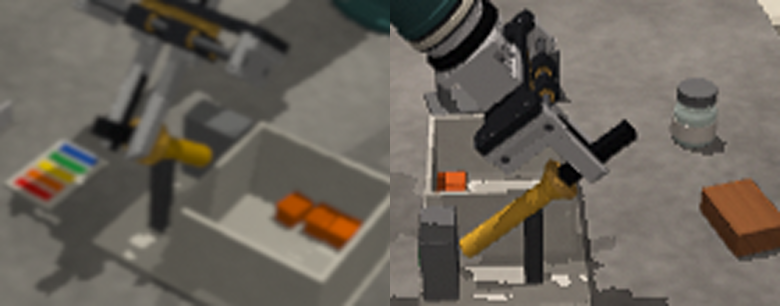

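Collar at the mouth: motion stopped and axial reaction is rising. One firmer push to be sure it is seated.

send_rows(increments="0 -0.3 0.05 0 0 0 0.5; 0 -0.5 0.1 0 0 0 0.5; 0 -0.6 0.1 0 0 0 0.5; 0 -0.6 0.1 0 0 0 0.5; 0 -0.6 0.1 0 0 0 0.5; 0 -0.6 0.1 0 0 0 0.5")

```text
time: 19.62
ee_pos: [0.6042, -0.05, 0.1368]
tool_rot: [1.868, 1.725, 0.644]
contact_force: [9.6, 0.7, 2.3]
grip_width: 0.0159
```

Run:
```python
from h import *
g,R=ins(.0);d,w=delta(g,R); s=robot.sense();R0=Ro.from_rotvec(s['tool_rot']).as_matrix(); print('Ftool',R0.T@s['contact_force'],s['wrist_torque'])
shot('wrist','w13.png')
```

```text
t 19.6167 dcm [ 0.04 -0.01  0.15] w [ 0.016 -0.002  0.001] rows>= 0.1 F [9.6 0.7 2.3]
Ftool [1.4675 8.6709 4.5282] [ 0.2305 -1.3538  0.1691]
```

View pics/w13.png

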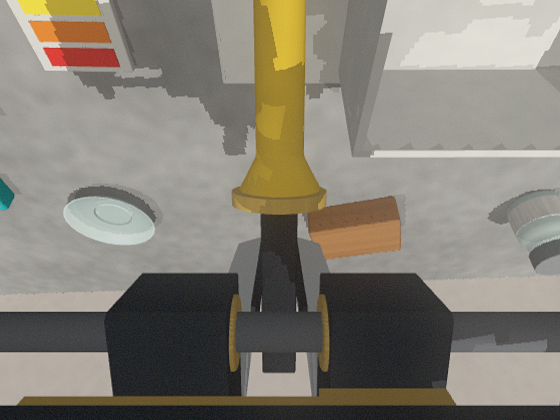

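The collar sits flush and coaxial on the mouth (rim and collar at v≈190–212). Drawing out along +tool y.

Run:
```python
from h import *
g,R=ins(.03);delta(g,R);g,R=ins(.17);delta(g,R)
```

```text
t 19.6667 dcm [0.03 2.99 0.19] w [ 0.016 -0.002  0.001] rows>= 0.7 F [10.3  1.1  2.4]
t 19.6667 dcm [ 0.01 16.99  0.42] w [ 0.016 -0.002  0.001] rows>= 4.1 F [10.3  1.1  2.4]
```

send_rows(increments="0 0.3 0 0 0 0 0.5; 0.03 1 0.05 0 0 0 0.5; 0.05 2 0.08 0.01 0 0 0.5; 0.08 3 0.1 0.012 0 0 0.5; 0.1 4.5 0.1 0.015 0 0 0.5; 0.1 6 0.1 0.015 0 0 0.5; 0.1 7.5 0.1 0.015 0 0 0.5; 0.1 9 0.1 0.015 0 0 0.5")

```text
time: 20.33
ee_pos: [0.6727, -0.0546, 0.1939]
tool_rot: [1.88, 1.736, 0.63]
contact_force: [0.3, -0.7, -0.6]
grip_width: 0.0157
```

Run:
```python
from h import *
g,R=ins(.17);delta(g,R)
s=robot.sense();R0=Ro.from_rotvec(s['tool_rot']).as_matrix(); print('Ftool',R0.T@s['contact_force'],s['wrist_torque'])
```

```text
t 20.3333 dcm [-0.09  8.07  0.09] w [-0.002 -0.002  0.001] rows>= 1.9 F [ 0.3 -0.7 -0.6]
Ftool [-0.6337 -0.1236  0.7205] [ 0.1022  0.2833 -0.003 ]
```

send_rows(increments="-0.05 1.5 0.05 0 0 0 0.5; -0.09 3 0.09 0 0 0 0.5; -0.09 4.8 0.09 0 0 0 0.5; -0.09 6.5 0.09 0 0 0 0.5; -0.09 7.6 0.09 0 0 0 0.5; -0.09 8.07 0.09 0 0 0 0.5; -0.09 8.07 0.09 0 0 0 0.5")

```text
time: 20.92
ee_pos: [0.7355, -0.0606, 0.2448]
tool_rot: [1.881, 1.736, 0.63]
contact_force: [-1.0, -0.4, -0.7]
grip_width: 0.0156
```

```bash
cat >> h.py <<'E'
def hold(tip,yaw=-.08,z=.10):
    # rod level, x axis at world angle yaw, tip at given xy
    R=down(yaw+np.pi/2); o=np.array([tip[0],tip[1],z])+.11*R[:,1]
    return o+GY*R[:,1]-GZ*R[:,2],R
E
python3 - <<'E'
from h import *
g,R=hold((.53,-.1725),z=.22);print(g,R[:,1]);delta(g,R)
g,R=hold((.53,-.1725),z=.10);print(g,R[:,1]);delta(g,R)
shot('wrist','w14.png');shot('side','d14.png')
a=cv2.imread('pics/w14.png');b=cv2.imread('pics/d14.png')[120:270,210:390]
cv2.imwrite('pics/c16.png',np.hstack([cv2.resize(a,None,fx=.7,fy=.7),cv2.resize(b,(353,294))]))
E
```

```text
[ 0.6771 -0.1843  0.2213] [ 0.9968 -0.0799  0.    ]
t 20.9167 dcm [-12.79  -6.43   0.16] w [ 0.695 -0.001  0.   ] rows>= 5.6 F [-1.  -0.4 -0.7]
[ 0.6771 -0.1843  0.1013] [ 0.9968 -0.0799  0.    ]
t 20.9167 dcm [-12.8  -14.11   9.37] w [ 0.695 -0.001  0.   ] rows>= 5.6 F [-1.  -0.4 -0.7]
```

View pics/c16.png

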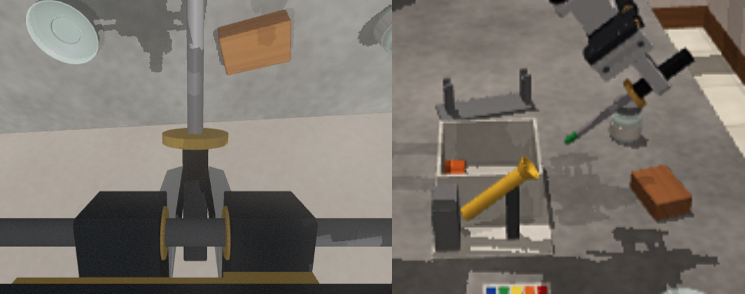

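The rod is fully out and still straight in the grip. Moving it sideways to the card while levelling.

send_rows(increments="-2 0 -0.5 0 0 0 0.5; -4.5 -0.6 -0.5 0.07 0 0 0.5; -7 -1.8 -0.3 0.18 0 0 0.5; -9.5 -3 -0.2 0.3 0 0 0.5; -11.5 -4.2 0 0.42 0 0 0.5; -12.5 -5.2 0 0.54 0 0 0.5; -12.79 -6.2 0.1 0.65 0 0 0.5; -12.79 -6.43 0.16 0.695 0 0 0.5")

```text
time: 21.68
ee_pos: [0.6752, -0.1854, 0.1979]
tool_rot: [-2.304, -2.124, 0.009]
contact_force: [-0.4, 0.1, -1.8]
grip_width: 0.0155
```

Run:
```python
from h import *
g,R=hold((.53,-.1725),z=.10);delta(g,R)
s=robot.sense();im=shot('wrist','w15.png'); print(projw((.53,-.1725,.006),s))
```

```text
t 21.6833 dcm [ 0.11  0.29 11.56] w [-0.01  -0.002 -0.001] rows>= 2.8 F [-0.4  0.1 -1.8]
[279.6223  38.3891]
```

View pics/w15.png

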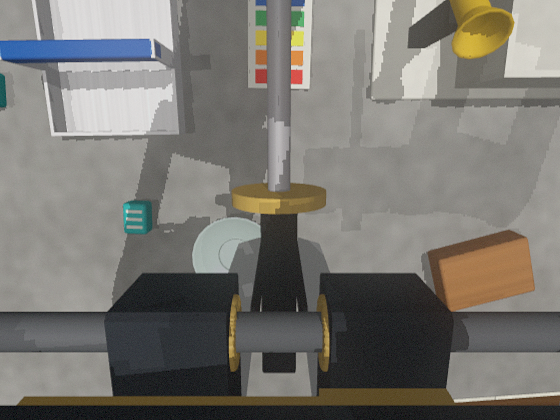

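The card centre (yellow stripe, (280,38)) matches the prediction under the rod line. Lowering.

send_rows(increments="0.05 0.1 1 0 0 0 0.5; 0.1 0.2 3 -0.005 0 0 0.5; 0.11 0.29 5.5 -0.01 0 0 0.5; 0.11 0.29 8 -0.01 0 0 0.5; 0.11 0.29 10 -0.01 0 0 0.5; 0.11 0.29 11.2 -0.01 0 0 0.5; 0.11 0.29 11.56 -0.01 0 0 0.5; 0.11 0.29 11.56 -0.01 0 0 0.5")

```text
time: 22.4
ee_pos: [0.6767, -0.1828, 0.0797]
tool_rot: [-2.306, -2.128, -0.001]
contact_force: [-0.1, -0.0, -0.3]
grip_width: 0.0154
```

send_rows(increments="0 0 0 0 0 0 0.5; 0 0 0 0 0 0 0.5; 0 0 0 0 0 0 0.5; 0 0 0 0 0 0 0.5; 0 0 0 0 0 0 0.5; 0 0 0 0 0 0 0.5")

```text
time: 22.9
ee_pos: [0.677, -0.1829, 0.0802]
tool_rot: [-2.307, -2.129, -0.002]
contact_force: [0.6, -0.1, -0.9]
grip_width: 0.0158
```

Run:
```python
from h import *
g,R=hold((.53,-.1725),z=.10);delta(g,R); s=robot.sense(); print(s['qvel'],s['grip_width'])
R0=Ro.from_rotvec(s['tool_rot']).as_matrix()
shot('side','d16.png');shot('scene','s16.png')
for n in ('side','scene'):
  for X in ((0,-GY-.11,-.019+GZ),(0,-GY,-.019+GZ)): print(n,proj(n,s['ee_pos']+R0@np.array(X)))
a=cv2.imread('pics/s16.png')[150:290,170:390];b=cv2.imread('pics/d16.png')[150:360,210:410]
cv2.imwrite('pics/c17.png',cv2.resize(a,None,fx=3.6,fy=3.6,interpolation=cv2.INTER_CUBIC));cv2.imwrite('pics/c18.png',cv2.resize(b,None,fx=2.8,fy=2.8,interpolation=cv2.INTER_CUBIC))
```

```text
t 22.9 dcm [-0.14  0.02 -0.21] w [-0.001 -0.003 -0.   ] rows>= 0.1 F [ 0.6 -0.1 -0.9]
[-0.0004  0.0043  0.0045 -0.0005  0.0007  0.0005] 0.015849976359892427
side [273.1568 244.0133]
side [318.0211 242.4757]
scene [249.3379 185.3549]
scene [220.9911 206.4135]
```

View pics/c17.png

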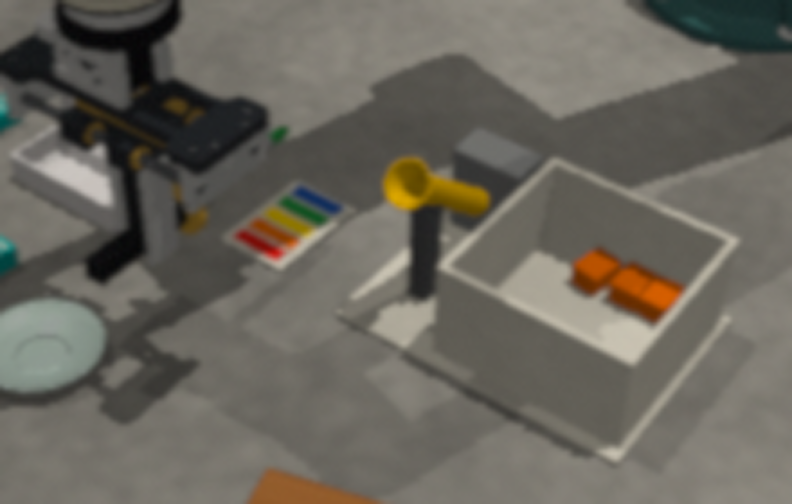

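View pics/c18.png

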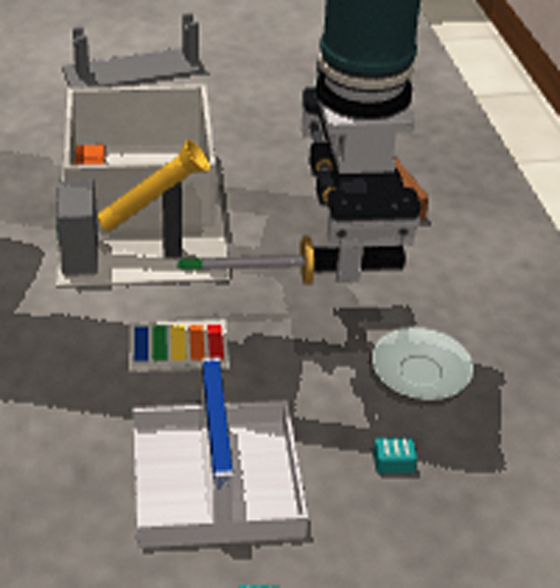

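Side tip at (273.6,244.3) and scene tip at ≈(249,185.6) both agree with the computed tip over the card centre at z≈0.10 m. The rod is level and at rest, three blocks are in the hopper, the tray is flat, and the bystanders haven't moved. Handing in.

Run:
```python
from h import *
print(robot.job_done()); s=robot.sense(); print(s['time'],s['ee_pos'],s['grip_width'])
```

```text
the job is handed in; nothing more can be done
None
the job is handed in; nothing more can be done
```

I completed every step and handed the job in at about 23 s of robot time, with the arm still holding the rod over the card.

- **Tray:** I lifted it by the blue handle and tipped it to about 0.85 rad with its open edge over the hopper. I then set it back flat at its original spot and let go. The pictures show all three orange blocks in the hopper and an empty tray.
- **Rod in the tube:** I gripped the rod by its black handle and pushed it in until the collar stopped flush on the mouth. It stopped within about 1 mm of the computed depth, with about 9 N of axial reaction. I then drew it fully out.
- **Final hold:** The rod is level to within 0.01 rad and at rest, with the fingers at 15.8 mm on the 16 mm handle. The tip is about 2 mm from the card's centre and about 0.10 m above the bench. The computed tip position agrees with the side and scene views to about 1 px.
- **Jar, slide box and dish:** They looked undisturbed in every view I checked. The last views showed the dish but only part of the slide box and not the jar.

No check failed or disagreed beyond 2–4 mm differences between camera views. The main one was the tray's position: the wrist view put it about 4 mm from the first fit, and I corrected that before gripping. The hand-in reports no verdict, so the pass conditions rest on these measurements.

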